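# Snap the cutter case shut and confirm its return

## Robot

A 7-joint arm with a two-finger parallel gripper is mounted at the origin on the work surface. World frame = base frame: x ahead of the robot, y to its left, z up, the work surface at z = 0. Lengths are in mm, angles in rad, forces in N, time in s.
With the tool pointing down it reaches from about 400 to 925 mm from the base axis. Payload 4.1 kg.
Tool frame: the origin (TCP) lies midway between the tips of the shut fingers; the grasp point (between the pads) lies 19 mm behind it; z points along the fingers, y is the line along which they close (so a half turn about z gives the same grasp; the last joint's range is limited). The gripper opens to 85 mm and grips with 20 to 120 N. Pads are 22 mm wide; open, the fingers measure 114 mm over their backs; the gripper's body (76 mm by 85 mm) begins 54 mm behind the grasp point. The pads swing forward as they close: fully open they stand 13 mm farther back than shut.
Start: joints at [-1.323, 0.398, 0.045, 1.537, -0.019, 1.207, -0.051], TCP at [220.909, 611.345, 231.347] pointing down, gripper open.
Joint ranges: [-2.82, 2.82], [-0.49, 2.23], [-1.37, 1.46], [0, 2.46], [-1.36, 4.5], [0.23, 2], [-2.94, 2.94]. Speed limits (rad/s): [2.57, 2.57, 3.14, 3.14, 3.14, 3.14, 3.14].

## Interface

Orientations are given as a unit quaternion [x, y, z, w].
In Python, from workcell import state, read_camera, camera_info, sign_off, trace, landmark_of gives the robot as it stands.
- The arm moves only by the shell command python3 -m jog 'ROWS' [FORCE]. ROWS is JSON, a list of rows, each a list of 7 numbers: the opening, from -1 (shut) to 1 (fully open), then the shift along the tool's x, y, z scaled (see below), then the turn, a rotation vector about the tool's x, y, z scaled (see below). A call has 1 to 20 rows; each row shifts and turns the commanded pose from where the row before left it, along the tool's axes as they then stand; what a row does not reach is not made up. The controller multiplies each number of a shift by 0.04 m and each number of a turn by 0.12 rad. A row lasts 1/10 s, in which the tool goes at most 50 mm and 8.59 degrees, less where a joint would pass 70% of its speed; a pose out of reach is approached as far as the arm can. A call with a number of a shift or a turn outside -1 to 1 is refused whole. A call with a gripper value outside its range is refused whole. The fingers move at their own pace and stop on an object; FORCE is the grip in N (left out, the last holds). Time passes only in rows, so rows that do not move let the fingers close. It gives the time, the measured TCP pose, the force, the opening and the grip force at its end, in the units of the state.
- state(): the state, without advancing time (a new reading comes with each control period).
- read_camera(name): name is "scene" or "top"; returns (picture, depth): 420x560x3 uint8, red, green, blue; 420x560 float32, mm along the optical axis (not along the pixel's ray), 0 where there is no reading.
- camera_info(name): a dict with "K" (3x3 intrinsics, pixels), "camera_from_world" (4x4, takes a point from world to camera coordinates). Camera axes: x right, y up, looking along -z (the intrinsics and any distortion apply to the point x, -y, -z); pixel columns grow to the right and rows downward; lengths in mm; the calibration is good to about 2 mm. A picture is of the moment at which its call begins. camera_info takes no time and is no camera call.
- sign_off(): hands the job in; it is judged then, once.
Trained networks look in the newest picture that a camera, given by its name, has taken for a name from the list of things; names that differ only in an ending like _2 or _b are one class to them, and where a whole thing is asked for, a point or a joint stands for the part that bears it (a point fixed in the world has none). Each returns a list of dicts, best first, with "confidence" (0 to 1); they miss things now and then, are a little off and sometimes report something else, mostly with a low value. They report only what shows in the picture. A call takes as long as a camera call. They do not tell look-alikes from the thing itself.
- trace(camera, query): "mask" (420x560 bool, what is visible of it) and "bbox" ([left, top, width, height] in pixels, round what is visible of it).
- landmark_of(camera, query): "pixel" ([row, column] in pixels: a listed point, or the origin of a listed thing).
The state is a dict: "time_s": time; "q": joint angles; "dq": joint speeds; "effort": joint torques, N m; "eef_pos": TCP position; "eef_rot": TCP orientation; "force": force on the tool from outside, world axes, zero at the start; "wrist_torque": the same for the moment, N m; "opening": finger opening in mm; "gripper_force": force on a finger pad.
Only numpy, scipy, OpenCV 4.12 (cv2) and the standard library are available. Lean on these libraries where they do the work, as an engineer would, in place of code of your own. Each camera call takes 0.05 s, during which the arm holds its last target. There are 200 camera calls.

## Task

The blue cutter case on the tool-store bench has been left open: swing both yellow covers over and press each down until its catch snaps and holds it fully shut, without forcing the hinges. Then press the green button on the grey sloping station all the way in and let it come out again to confirm the return. Leave the drill stand, tool holder, chuck and wrench where they are.

Things in the scene. Friction and masses are not known exactly. Their poses are not given: they have to be found in the camera images.
- case: blue two-bay cutter case fixed to the bench, 90 (x) x 220 (y) x 60 mm high; origin under its centre on the bench, x from front to back (hinges at the back, 40 mm behind the origin; catches in the front wall), y to its left, z up. The bays and their covers lie at y = +60 and -60 mm
- coverL (a joint): yellow cover, 84 mm wide, 92 mm from hinge to free edge, 5 mm thick, of the left bay (case +y). rad: 0 = shut, 1.57 = upright, up to 2.1 = thrown back past upright; the free edge swings up and away from the case's front as it opens. Stays wherever it is left. Below about 0.17 its nose meets a sprung catch; pressed on, it snaps past it at about 0.07 and is then held at 0. The hinge breaks at 70 N
- coverR (a joint): yellow cover, 84 mm wide, 92 mm from hinge to free edge, 5 mm thick, of the right bay (case -y). rad: 0 = shut, 1.57 = upright, up to 2.1 = thrown back past upright; the free edge swings up and away from the case's front as it opens. Stays wherever it is left. Below about 0.17 its nose meets a sprung catch; pressed on, it snaps past it at about 0.07 and is then held at 0. The hinge breaks at 70 N
- coverL_pad (a point): middle of the outer face of the ribbed black pad (18 x 60 mm) near the free edge of the left cover, 80 mm from the hinge line, 8 mm outside the hinge plane. x runs from the free edge to the hinge, y along the hinge, z out of the cover's outer face (up when shut). The push needed here to snap the catch differs from catch to catch, 7 to 18 N; more nearer the hinge
- coverR_pad (a point): middle of the outer face of the ribbed black pad (18 x 60 mm) near the free edge of the right cover, 80 mm from the hinge line, 8 mm outside the hinge plane. x runs from the free edge to the hinge, y along the hinge, z out of the cover's outer face (up when shut). The push needed here to snap the catch differs from catch to catch, 7 to 18 N; more nearer the hinge
- coverL_hinge (a point): middle of the hinge line of the left cover (60 mm above the bench); turns with the cover; y is the hinge axis
- coverR_hinge (a point): middle of the hinge line of the right cover (60 mm above the bench); turns with the cover; y is the hinge axis
- station: grey button station fixed to the bench, 80 x 80 mm, about 60 mm high at the back; its top slopes 0.4 rad down towards its front (-x). Origin under its centre, z up
- confirm (a joint): green push button, travel in m: 0 = out, 0.006 = fully in; sprung, about 6 N to hold it fully in
- confirm_top (a point): middle of the face of the green button (28 mm across, standing 10 mm out of its black collar); z points out of the face along the line of travel (tilted 0.4 rad from vertical towards the station's front, -x), y level
- drillstand: black drill stand, 100 x 80 x 35 mm with twelve upright steel drills, 77 mm high over all; loose bystander, origin under its centre
- toolholder: steel tapered tool holder standing on its 52 mm flange, 94 mm high; loose bystander, origin under its centre
- chuck: dark three-jaw lathe chuck, 100 mm across, 63 mm high; loose bystander, origin under its centre
- wrench: steel wrench, 160 mm long, lying flat along its x; loose bystander, origin under its middle
Mind the look-alikes: they are no part of the job. What is shaped like the station but orange, pink or turquoise is not meant.

How it is judged:
By the outcome, as a careful person would: the job done as asked, in the order asked, and still so for the second after the job is handed in, with the robot touching nothing.
It also fails if it takes over 64 s, if anything falls off the work surface, if the arm or the gripper's body presses on something with over 40 N, if the wrist force passes 120 N, or if a joint passes its speed limit or range.

## Working session

There is one attempt and no reset: what is moved stays moved. The work goes in short steps, Python scripts to look and compute and a shell command to move; the robot and the scene stay as the last step left them, time stands still between calls to the robot, and variables do not carry over. Pictures are saved under pics/ and viewed, at most 10 in all, crops included, and the job is handed in when it is done.

```bash
mkdir -p pics
cat > h.py <<'E'
import numpy as np,cv2
from workcell import *
def world(cam,depth,r,c):
    i=camera_info(cam);K=np.array(i["K"]);T=np.linalg.inv(np.array(i["camera_from_world"]))
    d=depth[int(round(r)),int(round(c))]
    p=np.array([(c-K[0,2])/K[0,0]*d,-(r-K[1,2])/K[1,1]*d,-d,1])
    return (T@p)[:3]
E
python3 - <<'E'
from h import *
s=state();print(s["time_s"],s["eef_pos"],s["eef_rot"],s["force"])
for cam in("scene","top"):
    im,d=read_camera(cam);cv2.imwrite(f"pics/{cam}0.png",im[:,:,::-1]);print(camera_info(cam).keys())
    np.savez(f"{cam}0.npz",im=im,d=d)
    for q in("coverL_pad","coverR_pad","coverL_hinge","coverR_hinge","confirm_top","case","station"):
        for l in landmark_of(cam,q)[:3]:
            r,c=l["pixel"];print(cam,q,round(l["confidence"],2),np.round([r,c]),np.round(world(cam,d,r,c)))
E
```

```text
0.0 [220.6655544  610.70774095 230.24014613] [ 1.72463048e-01  9.85015480e-01 -9.94717489e-04 -1.12343343e-04] [-0.04024605 -1.15338541  0.25388426]
dict_keys(['K', 'camera_from_world'])
scene coverL_pad 0.87 [199. 257.] [597.  52. 135.]
scene coverR_pad 0.6 [166. 240.] [501. -60. 126.]
scene coverL_hinge 0.86 [217. 263.] [576.  53.  62.]
scene coverR_hinge 0.89 [195. 232.] [548. -59.  65.]
scene confirm_top 0.65 [245. 352.] [551. 277.  61.]
scene confirm_top 0.56 [287. 398.] [618. 416.  63.]
scene confirm_top 0.41 [193. 416.] [296. 340.  59.]
scene case 0.92 [216. 261.] [574.  45.  60.]
scene station 0.98 [262. 347.] [605. 292.  59.]
scene station 0.72 [260. 423.] [493. 431.  41.]
scene station 0.58 [222. 365.] [454. 268.  52.]
dict_keys(['K', 'camera_from_world'])
top coverL_pad 0.58 [168. 278.] [593.  44. 146.]
top coverR_pad 0.56 [221. 333.] [495. -62. 125.]
top coverL_hinge 0.86 [189. 274.] [564.  51.  63.]
top coverR_hinge 0.8 [201. 332.] [538. -67.  72.]
top confirm_top 0.74 [166.  96.] [614. 420.  64.]
top confirm_top 0.67 [326. 135.] [287. 331.  71.]
top confirm_top 0.56 [249.  96.] [443. 415.  67.]
top case 0.57 [215. 297.] [510.   5.  62.]
top station 0.71 [193. 171.] [556. 264.  65.]
top station 0.71 [168. 114.] [611. 390.  47.]
top station 0.66 [257. 181.] [424. 243.  61.]
```

View pics/scene0.png

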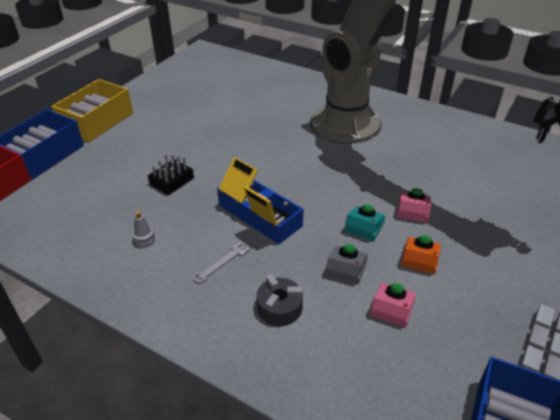

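View pics/top0.png

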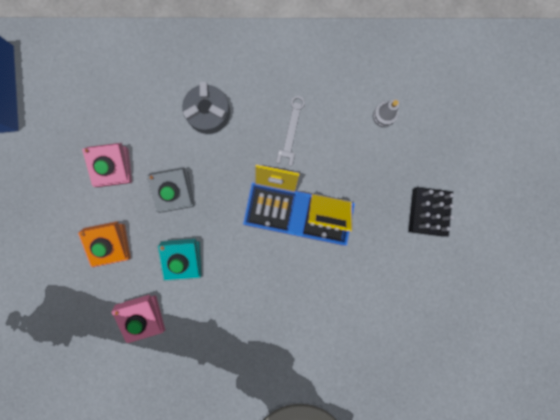

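Top view: the left cover (178,277) is thrown back, the right one (213,330) is half open. The grey station's button is at top (190,168) / scene (262,347), and the other stations are look-alikes. Next I measure the poses.

Run:
```python
from h import *
def cloud(cam,m,d):
    rr,cc=np.nonzero(m&(d>0)); return np.array([world(cam,d,r,c) for r,c in zip(rr,cc)])
for cam,box in(("top",(160,250,240,360)),("scene",(150,245,210,310))):
    f=np.load(f"{cam}0.npz");im,d=f["im"],f["d"];hsv=cv2.cvtColor(im,cv2.COLOR_RGB2HSV)
    b=np.zeros(d.shape,bool);b[box[0]:box[1],box[2]:box[3]]=1
    B=cloud(cam,b&(hsv[...,0]>100)&(hsv[...,0]<125)&(hsv[...,1]>150),d)
    t=B[(B[:,2]>50)&(B[:,2]<72)]
    R=cv2.minAreaRect(t[:,:2].astype(np.float32));print(cam,"case rim",len(t),R)
    Y=cloud(cam,b&(hsv[...,0]>18)&(hsv[...,0]<35)&(hsv[...,1]>150)&(hsv[...,2]>100),d)
    Y=Y[Y[:,2]>60]
    for n,y in(("L",Y[Y[:,1]>0]),("R",Y[Y[:,1]<0])):
        c=np.median(y,0);k=np.linalg.norm(y-c,axis=1)<60;y=y[k];c=y.mean(0)
        u,s,v=np.linalg.svd(y-c);print(cam,n,len(y),c.round(),v[2].round(3),np.sqrt(s[2]**2/len(y)).round(1),"z",np.percentile(y[:,2],[2,98]).round())
for cam,box in(("top",(175,205,155,185)),("scene",(235,262,330,366))):
    f=np.load(f"{cam}0.npz");im,d=f["im"],f["d"];hsv=cv2.cvtColor(im,cv2.COLOR_RGB2HSV)
    b=np.zeros(d.shape,bool);b[box[0]:box[1],box[2]:box[3]]=1
    g=b&(hsv[...,0]>45)&(hsv[...,0]<80)&(hsv[...,1]>120)
    G=cloud(cam,g,d);print(cam,"btn",len(G),np.median(G,0).round(1),G.mean(0).round(1))
    c=G.mean(0);u,s,v=np.linalg.svd(G-c);print(v[2].round(2))
f=np.load("top0.npz");im,d=f["im"],f["d"];hsv=cv2.cvtColor(im,cv2.COLOR_RGB2HSV)
S=np.zeros(d.shape,bool);S[160:220,140:200]=1
P=cloud("top",S,d);P=P[(P[:,2]>22)];R=cv2.minAreaRect(P[:,:2].astype(np.float32));print("station",R)
```

```text
top case rim 884 ((513.5823364257812, 0.5221328735351562), (215.80673217773438, 88.23262023925781), 78.12999725341797)
top L 597 [582.  46. 121.] [-0.948  0.195  0.25 ] 1.3 z [ 74. 151.]
top R 973 [516. -59.  98.] [ 0.735 -0.15   0.662] 1.0 z [ 65. 132.]Traceback (most recent call last):
  File "<stdin>", line 7, in <module>
  File "<stdin>", line 3, in cloud
  File "h.py", line 4, in world
    i=camera_info(cam);K=np.array(i["K"]);T=np.linalg.inv(np.array(i["camera_from_world"]))
ValueError: time passes only in moves, steps and waits
```

```bash
sed -i 's/^def world/import functools\ncamera_info=functools.cache(camera_info)\ndef world/' h.py
python3 - <<'E'
from h import *
def cloud(cam,m,d):
    rr,cc=np.nonzero(m&(d>0)); return np.array([world(cam,d,r,c) for r,c in zip(rr,cc)])
for cam,box in(("top",(175,205,155,185)),("scene",(235,262,330,366))):
    f=np.load(f"{cam}0.npz");im,d=f["im"],f["d"];hsv=cv2.cvtColor(im,cv2.COLOR_RGB2HSV)
    b=np.zeros(d.shape,bool);b[box[0]:box[1],box[2]:box[3]]=1
    g=b&(hsv[...,0]>45)&(hsv[...,0]<80)&(hsv[...,1]>120)
    G=cloud(cam,g,d);c=G.mean(0);u,s,v=np.linalg.svd(G-c);print(cam,"btn",len(G),np.median(G,0).round(1),c.round(1),v[2].round(2))
f=np.load("top0.npz");im,d=f["im"],f["d"]
S=np.zeros(d.shape,bool);S[160:220,140:200]=1
P=cloud("top",S,d);P=P[(P[:,2]>22)];print("station",cv2.minAreaRect(P[:,:2].astype(np.float32)))
T=P[np.abs(P[:,:2]-P[:,:2].mean(0)).max(1)>25];A=np.c_[T[:,:2],np.ones(len(T))];print("slope",np.linalg.lstsq(A,T[:,2],rcond=None)[0])
E
```

```text
top btn 151 [556.5 273.5  63.9] [556.9 273.6  63.6] [-0.32  0.1   0.94]
scene btn 89 [568.8 278.7  62.9] [567.6 278.6  62.5] [-0.    0.14  0.99]
station ((568.8681030273438, 274.2205505371094), (85.57117462158203, 78.53401947021484), 10.44372844696045)
slope [ 3.08269259e-01  1.14790481e-01 -1.63842004e+02]
```

```bash
python3 -m jog '[[-1,0,0,0,0,0,-0.585],[-1,0,0,0,0,0,-0.585],[-1,-0.8,-0.745,0,0,0,0],[-1,-0.8,-0.745,0,0,0,0],[-1,-0.8,-0.745,0,0,0,0],[-1,-0.8,-0.745,0,0,0,0],[-1,-0.8,-0.745,0,0,0,0],[-1,-0.8,-0.745,0,0,0,0],[-1,-0.8,-0.745,0,0,0,0],[-1,-0.8,-0.745,0,0,0,0],[-1,-0.8,-0.745,0,0,0,0],[-1,-0.8,-0.745,0,0,0,0],[-1,-0.8,-0.745,0,0,0,0],[-1,-0.8,-0.745,0,0,0,0],[-1,-0.8,-0.745,0,0,0,0],[-1,-0.8,-0.745,0,0,0,0],[-1,-0.8,-0.745,0,0,0,0],[-1,-0.8,-0.745,0,0,0,0],[-1,0,0,0,0,0,0],[-1,0,0,0,0,0,0]]'
cat >> h.py <<'E'
ex=np.array([.979,-.206]);ey=np.array([.206,.979])
def rel(h):
    s=state();p=np.array(s["eef_pos"]);d=p[:2]-h
    from scipy.spatial.transform import Rotation as R
    m=R.from_quat(s["eef_rot"]).as_matrix()
    print("t",s["time_s"],"ex",(d@ex).round(1),"ey",(d@ey).round(1),"z",p[2].round(1),"F",np.round(s["force"],1),"x_t",m[:,0].round(3),"z_t",m[:,2].round(3))
HL=np.array([565,51.]);HR=np.array([540.5,-66.4])
E
python3 -c "from h import *;rel(HL)"
```

```text
time_s: 2.8
eef_pos: [624.6, 38.4, 231.1]
eef_rot: [0.104, 0.995, -0.0, -0.0]
force: [0.0, 1.6, 0.2]
opening: -0.1
gripper_force: 0.0
t 2.8 ex 61.0 ey -0.0 z 231.1 F [0.  1.6 0.2] x_t [-0.978  0.208  0.   ] z_t [-0. -0. -1.]
```

```bash
python3 -m jog '[[-1,0,0,0.7,0,0,0],[-1,0,0,0.7,0,0,0],[-1,0,0,0.7,0,0,0],[-1,0,0,0.5,0,0,0],[-1,0,0,0,0,0,0],[-1,0.3,0,0,0,0,0],[-1,0.3,0,0,0,0,0],[-1,0.3,0,0,0,0,0],[-1,0.3,0,0,0,0,0],[-1,0.2,0,0,0,0,0],[-1,0,0,0,0,0,0]]'
python3 -c "
from h import *;rel(HL);im,d=read_camera('scene');cv2.imwrite('pics/s1.png',cv2.resize(im[100:300,160:400,::-1],None,fx=3,fy=3))"
```

```text
time_s: 3.9
eef_pos: [567.8, 51.8, 127.4]
eef_rot: [0.103, 0.995, 0.0, -0.001]
force: [-0.4, -0.8, 0.6]
opening: 0.1
gripper_force: 0.0
t 3.9 ex 2.6 ey 1.3 z 127.4 F [-0.4 -0.8  0.6] x_t [-0.979  0.204  0.002] z_t [-0.001  0.001 -1.   ]
```

View pics/s1.png

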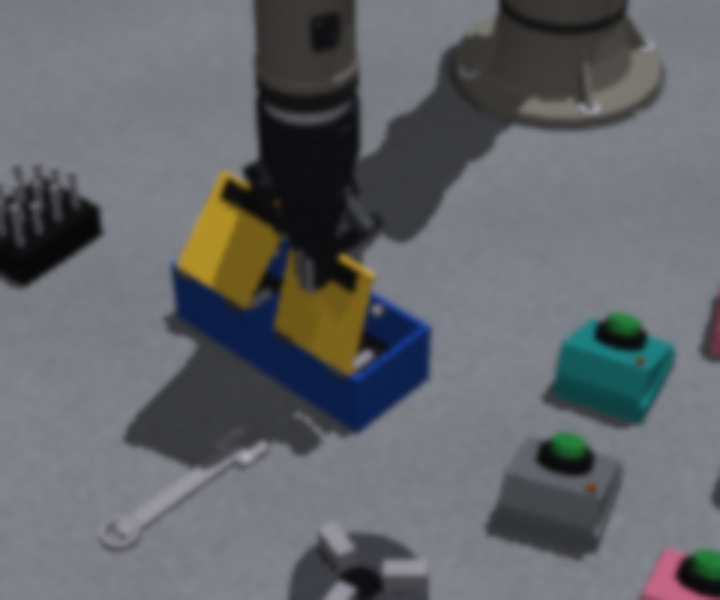

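The finger is behind the left cover and has brought it to about upright (crop (290,330)). I continue round the arc.

```bash
python3 -m jog '[[-1,0.2,0,-0.15,0,0,0],[-1,0.225,0,0.05,0,0,0],[-1,0.225,0,0.05,0,0,0],[-1,0.225,0,0.05,0,0,0],[-1,0.25,0,0.18,0,0,0],[-1,0.25,0,0.18,0,0,0],[-1,0.18,0,0.25,0,0,0],[-1,0.18,0,0.25,0,0,0],[-1,0.13,0,0.2,0,0,0],[-1,0,0,0,0,0,0]]'
python3 -c "from h import *;rel(HL)"
python3 -m jog '[[-1,0.04,0,0.08,0,0,0],[-1,0,0,0,0,0,0]]'
python3 -m jog '[[-1,0.02,0,0.08,0,0,0],[-1,0,0,0,0,0,0]]'
python3 -m jog '[[-1,0.02,0,0.05,0,0,0],[-1,0,0,0,0,0,0]]'; python3 -c "from h import *;rel(HL)"
```

```text
time_s: 4.95
eef_pos: [494.3, 66.5, 83.2]
eef_rot: [0.103, 0.995, -0.001, -0.002]
force: [-0.7, 1.0, -0.6]
opening: 0.4
gripper_force: 0.0
t 4.95 ex -72.4 ey 0.7 z 83.2 F [-0.7  1.  -0.6] x_t [-0.979  0.204  0.004] z_t [-0.004 -0.001 -1.   ]
time_s: 5.15
eef_pos: [495.0, 66.8, 81.5]
eef_rot: [0.103, 0.995, -0.0, -0.0]
force: [0.8, -0.0, 0.5]
opening: 0.2
gripper_force: 0.0
time_s: 5.35
eef_pos: [495.0, 67.0, 79.2]
eef_rot: [0.103, 0.995, 0.0, 0.001]
force: [-0.4, -1.1, 3.7]
opening: 0.4
gripper_force: 1.8
time_s: 5.55
eef_pos: [494.6, 67.1, 77.4]
eef_rot: [0.103, 0.995, 0.0, 0.001]
force: [0.7, -0.6, 2.2]
opening: 0.0
gripper_force: 0.9
t 5.55 ex -72.2 ey 1.3 z 77.4 F [ 0.7 -0.6  2.2] x_t [-0.979  0.205 -0.002] z_t [ 0.002  0.001 -1.   ]
```

```bash
for i in 1; do python3 -m jog '[[-1,0,0,0.05,0,0,0],[-1,0,0,0,0,0,0]]'; python3 -m jog '[[-1,0,0,0.05,0,0,0],[-1,0,0,0,0,0,0]]';python3 -m jog '[[-1,0,0,0.05,0,0,0],[-1,0,0,0,0,0,0]]';done | grep -E "pos|force:" ; python3 -c "from h import *;rel(HL)"
```

```text
eef_pos: [493.8, 67.2, 74.6]
force: [0.2, 0.0, -0.7]
gripper_force: 0.0
eef_pos: [493.2, 67.2, 72.1]
force: [-0.1, 0.3, 0.3]
gripper_force: 0.0
eef_pos: [493.0, 67.1, 70.0]
force: [-1.2, 0.5, 0.0]
gripper_force: 0.0
t 6.15 ex -73.8 ey 0.9 z 70.0 F [-1.2  0.5  0. ] x_t [-0.979  0.205  0.001] z_t [-0.001 -0.    -1.   ]
```

```bash
(python3 -m jog '[[-1,0,0,0.05,0,0,0],[-1,0,0,0,0,0,0]]'; python3 -m jog '[[-1,0,0,0.05,0,0,0],[-1,0,0,0,0,0,0]]')| grep -E "pos|force:" ; python3 -c "
from h import *;rel(HL);im,d=read_camera('scene');cv2.imwrite('pics/s2.png',cv2.resize(im[140:260,190:330,::-1],None,fx=5,fy=5))"
```

```text
eef_pos: [493.3, 67.2, 68.2]
force: [-0.2, 0.1, 0.1]
gripper_force: 0.0
eef_pos: [493.5, 67.3, 67.9]
force: [-5.0, -0.6, 12.4]
gripper_force: 6.8
t 6.55 ex -73.4 ey 1.2 z 67.9 F [-5.  -0.6 12.4] x_t [-0.979  0.205  0.001] z_t [-0.001  0.001 -1.   ]
```

View pics/s2.png

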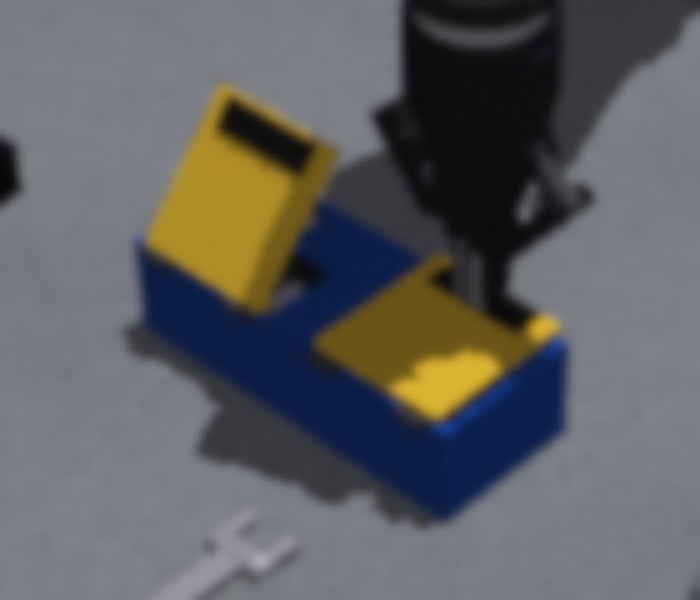

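The left cover is flat and shut (crop (440,330)): it gave no resistance from z 74 to 68, then met a firm stop. One last press, then on to the right cover.

```bash
python3 -m jog '[[-1,0,0,0.04,0,0,0],[-1,0,0,0,0,0,0]]'|grep force; python3 -m jog '[[-1,0,0,-0.65,0,0,0],[-1,0,0,-0.9,0,0,0],[-1,0,0,-0.9,0,0,0],[-1,-0.3,-0.75,0,0,0,0],[-1,-0.3,-0.75,0,0,0,0],[-1,-0.25,-0.75,0,0,0,0],[-1,-0.25,-0.75,0,0,0,0],[-1,0,0,0,0,0,0]]'; python3 -c "
from h import *;rel(HR);im,d=read_camera('top');rr,cc=np.mgrid[170:200,262:295]
P=np.array([world('top',d,r,c) for r,c in zip(rr.ravel(),cc.ravel())]);q=P[:,:2]-HL;u=q@ex;v=q@ey
k=(abs(v)<38)&(u<-10)&(u>-68)&(P[:,2]<120);print(k.sum(),np.polyfit(u[k],P[k,2],1),np.percentile(P[k,2],[5,50,95]))
cv2.imwrite('pics/t2.png',cv2.resize(im[140:260,220:380,::-1],None,fx=4,fy=4))"
```

```text
force: [-9.0, -0.2, 25.7]
gripper_force: 13.0
time_s: 7.6
eef_pos: [511.8, -64.8, 163.2]
eef_rot: [0.107, 0.994, -0.001, 0.001]
force: [0.6, -0.8, -0.1]
opening: 0.0
gripper_force: 0.0
t 7.6 ex -28.4 ey -4.4 z 163.2 F [ 0.6 -0.8 -0.1] x_t [-0.977  0.213 -0.001] z_t [ 0.001 -0.003 -1.   ]
165 [-3.59116700e-02  6.41909626e+01] [62.65291016 64.71881977 66.89483061]
```

View pics/t2.png

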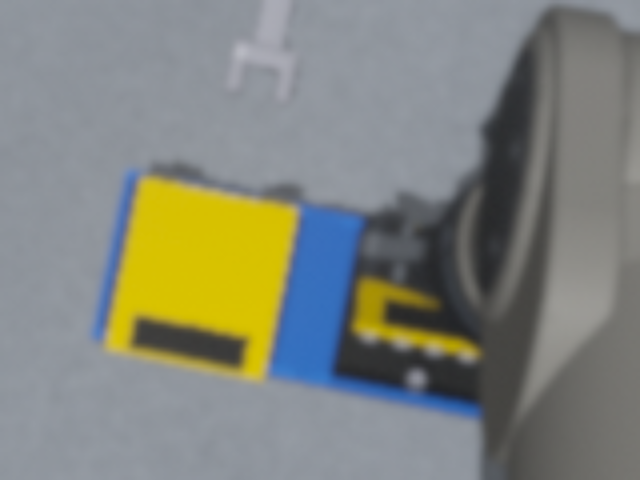

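Top view: the left cover is shut flush (pixel (200,270) in the crop), height slope about 0. Now the right cover.

```bash
python3 -m jog '[[-1,0,0.1,0.4,0,0,0],[-1,0,0,0.4,0,0,0],[-1,0.2,0,0.15,0,0,0],[-1,0.2,0,0.15,0,0,0],[-1,0.2,0,0.15,0,0,0],[-1,0.18,0,0.25,0,0,0],[-1,0.18,0,0.25,0,0,0],[-1,0.13,0,0.2,0,0,0],[-1,0,0,0,0,0,0]]'
python3 -c "from h import *;rel(HR)"
(python3 -m jog '[[-1,0.04,0,0.08,0,0,0],[-1,0,0,0,0,0,0]]'
python3 -m jog '[[-1,0.02,0,0.05,0,0,0],[-1,0,0,0,0,0,0]]'
python3 -m jog '[[-1,0.02,0,0.05,0,0,0],[-1,0,0,0,0,0,0]]'
python3 -m jog '[[-1,0,0,0.05,0,0,0],[-1,0,0,0,0,0,0]]')|grep -E "pos|force:"; python3 -c "from h import *;rel(HR)"
```

```text
time_s: 8.55
eef_pos: [468.0, -46.2, 83.6]
eef_rot: [0.103, 0.995, -0.0, -0.002]
force: [0.0, 0.4, 0.1]
opening: 0.2
gripper_force: 0.0
t 8.55 ex -75.2 ey 4.8 z 83.6 F [0.  0.4 0.1] x_t [-0.979  0.205  0.003] z_t [-0.003  0.    -1.   ]
eef_pos: [468.9, -46.3, 82.0]
force: [-0.9, -0.3, 2.4]
gripper_force: 1.1
eef_pos: [468.8, -46.2, 81.1]
force: [-2.2, -0.3, 11.7]
gripper_force: 5.7
eef_pos: [468.2, -46.0, 79.0]
force: [-0.7, -0.3, 3.7]
gripper_force: 2.0
eef_pos: [467.6, -45.9, 76.1]
force: [0.4, -0.0, -0.2]
gripper_force: 0.0
t 9.35 ex -75.6 ey 5.0 z 76.1 F [ 0.4 -0.  -0.2] x_t [-0.979  0.205 -0.001] z_t [ 0.001  0.    -1.   ]
```

```bash
(python3 -m jog '[[-1,0,0,0.07,0,0,0],[-1,0,0,0.05,0,0,0],[-1,0,0,0,0,0,0]]'
python3 -m jog '[[-1,0,0,0.05,0,0,0],[-1,0,0,0,0,0,0]]'
python3 -m jog '[[-1,0,0,0.05,0,0,0],[-1,0,0,0,0,0,0]]')|grep -E "pos|force:"; python3 -c "from h import *;rel(HR)"
```

```text
eef_pos: [466.6, -45.7, 70.3]
force: [0.0, -0.1, 0.4]
gripper_force: 0.0
eef_pos: [466.6, -45.8, 68.5]
force: [-0.1, -1.5, -0.4]
gripper_force: 0.0
eef_pos: [466.9, -45.7, 67.9]
force: [-3.2, 0.8, 11.8]
gripper_force: 5.9
t 10.05 ex -76.3 ey 5.1 z 67.9 F [-3.2  0.8 11.8] x_t [-0.979  0.205  0.001] z_t [-0.001  0.001 -1.   ]
```

```bash
python3 -m jog '[[-1,0,0,0.04,0,0,0],[-1,0,0,0,0,0,0]]'|grep force; python3 -m jog '[[-1,0,0,-0.65,0,0,0],[-1,0,0,-0.9,0,0,0],[-1,0,0,-0.9,0,0,0],[-1,0,0,-0.8,0,0,0],[-1,0,1,0,0,0,0],[-1,0,1,0,0,0,0],[-1,0,1,0,0,0,0],[-1,0,1,0,0,0,0],[-1,0,1,0,0,0,0],[-1,0,1,0,0,0,0],[-1,0,1,0,0,0,0],[-1,0,1,0,0,0,0],[-1,0,0,0,0,0,-1],[-1,0,0,0,0,0,-1],[-1,0,0,0,0,0,-1],[-1,0,0,0,0,-0.833,0],[-1,0,0,0,0,-0.833,0],[-1,0,0,0,0,-0.833,0],[-1,0,0,0,0,-0.833,0],[-1,0,0,0,0,0,0]]'; python3 -c "
from h import *;rel(HR);im,d=read_camera('top')
for n,H in(('L',HL),('R',HR)):
  rr,cc=np.mgrid[165:240,250:355]
  P=np.array([world('top',d,r,c) for r,c in zip(rr.ravel(),cc.ravel())]);q=P[:,:2]-H;u=q@ex;v=q@ey
  k=(abs(v)<36)&(u<-10)&(u>-66);print(n,k.sum(),np.polyfit(u[k],P[k,2],1),np.percentile(P[k,2],[5,50,95]))
im,d=read_camera('scene');cv2.imwrite('pics/s3.png',cv2.resize(im[140:320,200:440,::-1],None,fx=3,fy=3))"
```

```text
force: [-8.5, 0.9, 25.1]
gripper_force: 13.0
time_s: 12.25
eef_pos: [528.5, 266.6, 193.1]
eef_rot: [-0.077, 0.978, 0.014, 0.196]
force: [0.3, 0.6, -0.2]
opening: -0.2
gripper_force: 0.0
t 12.25 ex -80.3 ey 323.5 z 193.1 F [ 0.3  0.6 -0.2] x_t [-0.912 -0.145 -0.385] z_t [ 0.381  0.058 -0.923]
L 939 [3.21227875e-03 6.49590277e+01] [62.50320038 64.8312984  67.2370066 ]
R 940 [-2.48175084e-03  6.46924067e+01] [62.39956022 64.81464733 67.03618667]
```

View pics/s3.png

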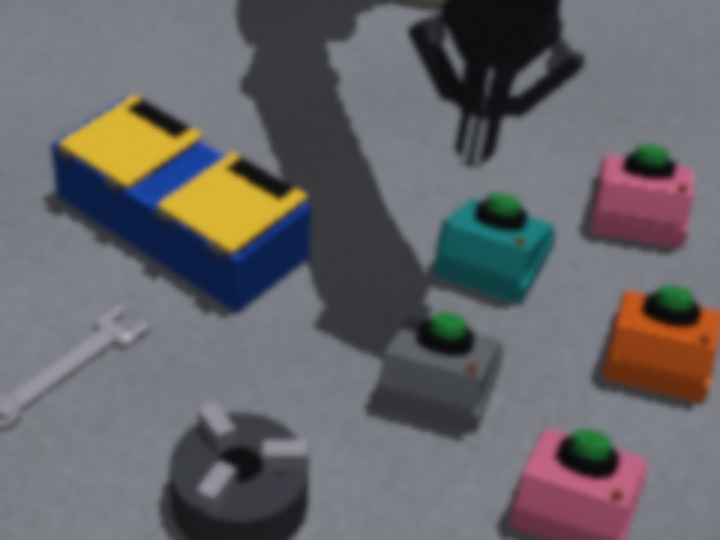

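Both covers are flat and shut. For the button I cross-check its position from the two cameras.

Run:
```python
from h import *
from scipy.spatial.transform import Rotation as R
obs=[]
for cam,box in(("top",(175,205,155,185)),("scene",(235,262,330,366))):
    im,d=read_camera(cam);hsv=cv2.cvtColor(im,cv2.COLOR_RGB2HSV)
    g=np.zeros(d.shape,bool);g[box[0]:box[1],box[2]:box[3]]=1
    g&=(hsv[...,0]>45)&(hsv[...,0]<80)&(hsv[...,1]>100)
    rr,cc=np.nonzero(g);r,c=rr.mean(),cc.mean();D=np.full(d.shape,1000.)
    T=np.linalg.inv(np.array(camera_info(cam)["camera_from_world"]));o=T[:3,3]
    i=camera_info(cam);K=np.array(i["K"]);v=T[:3,:3]@np.array([(c-K[0,2])/K[0,0],-(r-K[1,2])/K[1,1],-1])
    for z in(58,62,64):print(cam,len(rr),(r,c),(o+v*(z-o[2])/v[2]).round(1))
    for l in landmark_of(cam,"confirm_top"):
        print(l["confidence"],np.round(l["pixel"],1))
s=state();m=R.from_quat(s["eef_rot"]).as_matrix();n=-m[:,2];b=np.array([560,274,63.])
print(((m.T@(b+20*n-s["eef_pos"]))/40).round(3))
```

```text
top 176 (np.float64(192.9090909090909), np.float64(166.92613636363637)) [557.4 274.8  58. ]
top 176 (np.float64(192.9090909090909), np.float64(166.92613636363637)) [556.9 273.8  62. ]
top 176 (np.float64(192.9090909090909), np.float64(166.92613636363637)) [556.7 273.2  64. ]
0.58 [327.5 134.9]
0.47 [191.9 165.9]
0.43 [168.1 100.1]
0.42 [268.9 173.2]
scene 96 (np.float64(248.875), np.float64(348.90625)) [563.5 277.   58. ]
scene 96 (np.float64(248.875), np.float64(348.90625)) [567.2 278.4  62. ]
scene 96 (np.float64(248.875), np.float64(348.90625)) [569.  279.2  64. ]
0.55 [246.  351.5]
0.54 [205.8 366.6]
0.46 [191.  416.9]
0.45 [287.  397.7]
0.39 [234.2 424.9]
[0.682 0.057 2.822]
```

```bash
python3 -m jog '[[-1,0.25,0.02,0.705,0,0,0],[-1,0.25,0.02,0.705,0,0,0],[-1,0.24,0.02,0.705,0,0,0],[-1,0,0,0.705,0,0,0],[-1,0,0,0.15,0,0,0],[-1,0,0,0.15,0,0,0],[-1,0,0,0,0,0,0]]'
(python3 -m jog '[[-1,0,0,0.05,0,0,0],[-1,0,0,0,0,0,0]]'
python3 -m jog '[[-1,0,0,0.05,0,0,0],[-1,0,0,0,0,0,0]]'
python3 -m jog '[[-1,0,0,0.05,0,0,0],[-1,0,0,0,0,0,0]]'
python3 -m jog '[[-1,0,0,0.05,0,0,0],[-1,0,0,0,0,0,0]]')|grep -E "pos|force:";python3 -c "from h import *;rel(HR)"
```

```text
time_s: 13.25
eef_pos: [554.0, 273.2, 69.3]
eef_rot: [-0.075, 0.977, 0.015, 0.198]
force: [-0.1, -0.4, 0.2]
opening: -0.2
gripper_force: 0.0
eef_pos: [554.4, 273.6, 68.1]
force: [-0.1, 0.0, 0.6]
gripper_force: 0.0
eef_pos: [554.8, 273.4, 65.5]
force: [0.4, 0.5, 0.4]
gripper_force: 0.0
eef_pos: [555.4, 273.4, 63.2]
force: [0.3, 1.1, 0.9]
gripper_force: 0.0
eef_pos: [556.2, 273.6, 61.4]
force: [-1.9, -0.5, 2.3]
gripper_force: 1.4
t 14.05 ex -54.7 ey 336.1 z 61.4 F [-1.9 -0.5  2.3] x_t [-0.91  -0.141 -0.389] z_t [ 0.385  0.06  -0.921]
```

```bash
(python3 -m jog '[[-1,0,0,0.05,0,0,0],[-1,0,0,0,0,0,0]]'
python3 -m jog '[[-1,0,0,0.05,0,0,0],[-1,0,0,0,0,0,0]]'
python3 -m jog '[[-1,0,0,0.05,0,0,0],[-1,0,0,0,0,0,0]]'
python3 -m jog '[[-1,0,0,0.03,0,0,0],[-1,0,0,0,0,0,0]]')|grep -E "pos|force:"
```

```text
eef_pos: [557.0, 273.7, 59.6]
force: [-2.2, -0.7, 4.0]
gripper_force: 2.1
eef_pos: [557.7, 273.9, 57.8]
force: [-3.4, -1.3, 5.5]
gripper_force: 2.8
eef_pos: [558.0, 273.9, 57.3]
force: [-12.7, -3.7, 19.8]
gripper_force: 11.6
eef_pos: [558.1, 274.0, 57.1]
force: [-19.3, -5.2, 31.0]
gripper_force: 18.0
```

Bottomed out after about 6 mm, with a stiff stop. Now I release and back off.

```bash
python3 -m jog '[[-1,0,0,-0.1,0,0,0],[-1,0,0,-0.1,0,0,0],[-1,0,0,-0.2,0,0,0],[-1,0,0,-0.4,0,0,0],[-1,0,0,-0.8,0,0,0],[-1,0,0,-0.9,0,0,0],[-1,0,0,-0.9,0,0,0],[-1,0,0,-0.5,0,0,0],[-1,0,0,0,0,0,0],[-1,0,0,0,0,0,0],[-1,0,0,0,0,0,0],[-1,0,0,0,0,0,0],[-1,0,0,0,0,0,0]]'
python3 -c "
from h import *;im,d=read_camera('scene');cv2.imwrite('pics/s4.png',cv2.resize(im[140:320,200:440,::-1],None,fx=3,fy=3))
d0=np.load('scene0.npz')['d'];print('button depth now-before',np.median((d-d0)[243:251,343:355]))
im,d=read_camera('top')
for n,H in(('L',HL),('R',HR)):
  rr,cc=np.mgrid[165:240,250:355]
  P=np.array([world('top',d,r,c) for r,c in zip(rr.ravel(),cc.ravel())]);q=P[:,:2]-H;u=q@ex;v=q@ey
  k=(abs(v)<36)&(u<-10)&(u>-66);print(n,k.sum(),np.polyfit(u[k],P[k,2],1))"
```

```text
time_s: 16.15
eef_pos: [498.9, 264.2, 197.4]
eef_rot: [-0.075, 0.977, 0.015, 0.197]
force: [-0.2, -0.0, 0.4]
opening: -0.1
gripper_force: 0.0
button depth now-before -0.053771973
L 939 [5.86607184e-03 6.51454254e+01]
R 933 [1.08302996e-03 6.48924973e+01]
```

View pics/s4.png

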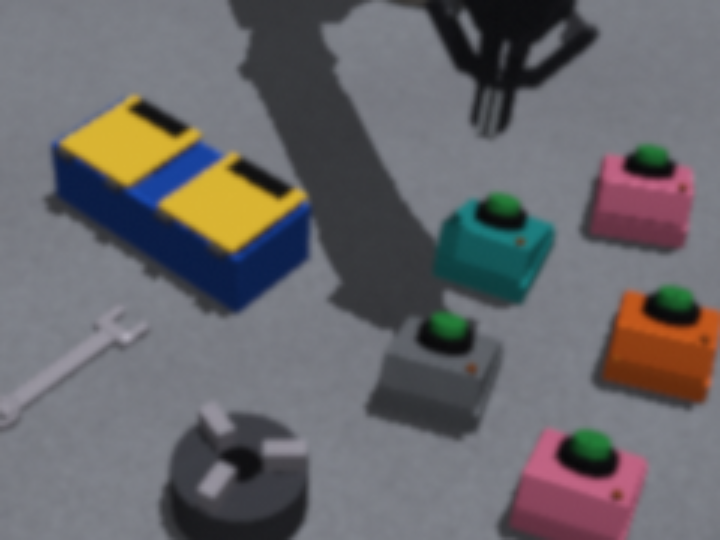

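Both covers are shut, the grey station's button (325,448) is back out, the bystanders in view are untouched, and the arm is clear.

```bash
python3 -c "from workcell import *;print(sign_off())"
```

```text
the job is handed in; nothing more can be done
None
```

Both covers are snapped shut (pressed to about 25 N), the grey station's green button was then pressed fully in and came back out, and the job was handed in at about 16 s with the arm clear and nothing else touched.

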